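# Pass the test canister through the bolted reject gate

### The job

Put the test canister into the reject pocket: draw the gate's bolt right back, then push the canister along the conveyor, standing upright and never lifted off it, through the spring gate until it stands wholly beyond and the gate swings fully shut behind it. Then push the bolt fully home again. Leave the other test pieces and the spanner where they are.

Things in the scene. Friction and masses are not known exactly. Their poses are not given: they have to be found in the camera images.
- conveyor: Fixed stainless roller conveyor on the work surface, 540 mm long, 142 mm wide. Origin on the work surface under the middle of the shut gate; x points downstream (the way to push), y to the left as seen looking downstream, z up. Roller bed at x -280 to 0 mm, reject pocket at x 0 to 254 mm, then an end wall 120 mm high.
- deck (a point): Middle of the lane under the shut gate, on the running plane, which is flat and 70 mm above the work surface (origin's height). The rollers do not turn: things slide. Guide rails both sides: inner faces at conveyor y +-65 mm, outer at +-71 mm, tops 108 mm above the work surface. Nothing covers the lane: tools can reach in from above.
- pocket (a point): Point on the reject pocket's floor, 175 mm downstream of the gate, mid-lane: a canister centred here is clear of the gate's sweep and 39 mm short of the end wall.
- gate (a joint): Angle of the aluminium swing gate, rad: 0 shut, opens downstream only, to 1.57 (along the left rail). A flat upright panel 4 mm thick, 114 mm from hinge to free edge, 76 to 130 mm above the work surface. A weak damped spring (0.05 N m shut, 0.2 N m wide open, about a second to close) swings it shut unless something is in its way. The bolt, when home, blocks it.
- gate_hinge (a point): Top of the gate's vertical hinge axis, at conveyor x 0, y +60 mm, 130 mm above the work surface. A canister or tool within 114 mm of this axis downstream of the gate line holds the gate open. The hinge post behind it (y 71 to 85 mm) is 138 mm high.
- gate_edge (a point): Top of the gate's free edge, 114 mm from the hinge axis and 130 mm above the work surface (conveyor y -54 mm when shut).
- bolt (a joint): Travel of the slide bolt, m. 0 is fully home: the tip reaches 24 mm past the gate's free edge on its downstream side and the gate cannot open. 0.040 is fully drawn (end stop): the tip is outside the lane. Drawing moves it along conveyor -y, away from the lane. It stays where it is left; moving it takes about 2 N.
- bolt_tab (a point): Middle of the bolt's thumb tab, 153 mm above the work surface, at conveyor x +12 mm, y -90 mm home (-130 mm drawn). A dark upright steel plate, 12 mm thick along the bolt's travel (conveyor y), 36 mm wide along x, from 124 to 166 mm high. Both broad faces can be pushed, or the tab pinched; a tool kept above 132 mm is clear of gate, rails and bracket.
- bracket (a point): Top middle of the fixed bracket under the bolt, 112 mm above the work surface; it spans conveyor x -13 to 37 mm, y -70 to -155 mm; its two keeper loops at y -71 and -150 mm reach 129 mm.
- canister: Sealed grey tin test canister, an upright cylinder 80 mm across and 90 mm tall, about 0.5 kg (0.35 to 0.7), standing on the roller bed upstream of the gate. Origin: centre of its underside; z up its axis.
- canister_center (a point): Centre of the canister, half-way up (45 mm above its underside).
- puck_a: Blue polyethylene test puck, 90 mm across, 30 mm thick, lying on the work surface near the conveyor. Origin: centre of its underside. Leave alone.
- puck_b: Second blue polyethylene test puck, same size and use. Leave alone.
- weight: Orange rubber-jacketed steel weight, 64 mm across, 72 mm tall with a steel knob on top, on the work surface. Origin: centre of its underside. Leave alone.
- spanner: Zinc-plated spanner, 180 mm long, lying on the work surface. Leave alone.
Things that resemble listed ones, but are neither listed nor needed, are in the scene too. Leave any blue or red look-alike of the canister alone.

How it is judged:
By the outcome, as a careful person would: the job done as asked, in the order asked, and still so for the second after the job is handed in, with the robot touching nothing.
It also fails if it takes over 69 s, if anything falls off the work surface, if the arm or the gripper's body presses on something with over 40 N, if the wrist force passes 120 N, or if a joint passes its speed limit or range.

### The arm

A 6-joint arm with a two-finger parallel gripper is mounted at the origin on the work surface. World frame = base frame: x ahead of the robot, y to its left, z up, the work surface at z = 0. Lengths are in m, angles in rad, forces in N, time in s.
With the tool pointing down it reaches from about 0.3 to 0.875 m from the base axis. Payload 6.4 kg.
Tool frame: the origin (TCP) lies midway between the tips of the shut fingers; the grasp point (between the pads) lies 19 mm behind it; z points along the fingers, y is the line along which they close (so a half turn about z gives the same grasp; the last joint's range is limited). The gripper opens to 85 mm and grips with 20 to 120 N. Pads are 22 mm wide; open, the fingers measure 114 mm over their backs; the gripper's body (76 mm by 85 mm) begins 54 mm behind the grasp point. The pads swing forward as they close: fully open they stand 13 mm farther back than shut.
Start: joints at [-1.337, 0.181, 1.607, -0, 1.354, -0.206], TCP at [0.245, -0.52, 0.231] pointing down, gripper open.
Joint ranges: [-2.99, 2.99], [-0.89, 2.07], [0.3, 2.58], [-1.14, 4.28], [0, 2.63], [-3.12, 3.12]. Speed limits (rad/s): [2.57, 2.57, 3.01, 3.14, 3.14, 3.14].

### API

Orientations are given as a unit quaternion [w, x, y, z].
In Python, from bench import status, camera, ctrl gives the robot as it stands. The module is installed in compiled form; this text tells all that it offers.
- The arm moves only by the shell command python3 -m handwheel 'ROWS'. ROWS is JSON, a list that holds one entry, the list of rows, each a list of 7 numbers: the opening, from -1 (shut) to 1 (fully open), then the shift along the tool's x, y, z in cm, then the turn, a rotation vector about the tool's x, y, z in degrees. A call has 1 to 10 rows; each row is the pose to reach, as a shift and turn from the pose commanded when the call began, along the tool's axes at that moment; what a row does not reach only later rows make up. A row lasts 1/8 s, in which the tool goes at most 62.5 mm and 10.7 degrees, less where a joint would pass 70% of its speed; a pose out of reach is approached as far as the arm can. A call with a gripper value outside its range is refused whole. The fingers move at their own pace and stop on an object; the grip force is fixed at half the most. Time passes only in rows, so rows that repeat a pose let the fingers close. It gives the time, the measured TCP pose, the force, the opening and the grip force at its end, in the units of the state.
- status.get_obs(): the state, without advancing time (a new reading comes with each control period).
- camera(name): name is "scene" or "top" or "wrist"; returns a dict with "frame" (400x640x3 uint8, blue, green, red), "depth" (400x640 float32, m along the optical axis (not along the pixel's ray), 0 where there is no reading), "fx", "fy", "cx", "cy" (pixels), "extrinsics" (4x4, takes a point from camera to world coordinates); the wrist camera has in their place "hand_eye" (4x4, takes a point from camera to tool coordinates, whose origin is the TCP and whose axes are the flange's). Camera axes: x right, y down, z forward; pixel columns grow to the right and rows downward; lengths in m; the calibration is good to about 2 mm. A picture is of the moment at which its call begins: read the wrist's pose just before it.
- ctrl.hand_in(): hands the job in; it is judged then, once.
The state is a dict: "time_s": time; "q": joint angles; "dq": joint speeds; "joint_efforts": joint torques, N m; "eef_pos": TCP position; "eef_rot": TCP orientation; "wrist_force": force on the tool from outside, world axes, zero at the start; "torque": the same for the moment, N m; "opening": opening from 0.0 (shut) to 1.0 (fully open); "grasp_force": force on a finger pad.
Only numpy, scipy, OpenCV 4.12 (cv2) and the standard library are available. Lean on these libraries where they do the work, as an engineer would, in place of code of your own. Each camera call takes 0.05 s, during which the arm holds its last target. There are 200 camera calls.

## Working session

There is one attempt and no reset: what is moved stays moved. The work goes in short steps, Python scripts to look and compute and a shell command to move; the robot and the scene stay as the last step left them, time stands still between calls to the robot, and variables do not carry over. Pictures are saved under pics/ and viewed, at most 10 in all, crops included, and the job is handed in when it is done.

```bash
mkdir -p pics
cat > h.py <<'E'
import numpy as np, cv2
from bench import status, camera, ctrl
from scipy.spatial.transform import Rotation as R
def tool():
    o=status.get_obs(); w,x,y,z=o['eef_rot']; T=np.eye(4); T[:3,:3]=R.from_quat([x,y,z,w]).as_matrix(); T[:3,3]=o['eef_pos']; return T
def grab(n):
    T=tool(); c=camera(n); c['T']=c['extrinsics'] if n!='wrist' else T@c['hand_eye']; return c
def cloud(c):
    d=c['depth']; v,u=np.mgrid[:400,:640]
    p=np.stack([(u-c['cx'])/c['fx']*d,(v-c['cy'])/c['fy']*d,d],-1)
    return p@np.array(c['T'])[:3,:3].T+np.array(c['T'])[:3,3]
E
python3 - <<'E'
from h import *
for n in('top','scene'):
    c=grab(n); cv2.imwrite(f'pics/{n}.png',c['frame']); np.save(n+'.npy',cloud(c)); print(n,np.round(c['T'],3).tolist(),c['fx'])
print(status.get_obs())
E
```

```text
top [[0.013, -0.994, 0.109, 0.341], [-1.0, -0.013, -0.003, 0.016], [0.004, -0.109, -0.994, 1.563], [0.0, 0.0, 0.0, 1.0]] 507.02817115273905
scene [[-0.253, 0.738, -0.626, 1.156], [0.967, 0.19, -0.168, 0.187], [-0.005, -0.648, -0.762, 0.881], [0.0, 0.0, 0.0, 1.0]] 411.1621249044446
{'time_s': 0.1, 'q': array([-1.33729203e+00,  1.81445305e-01,  1.60789824e+00,  4.61750095e-05,
        1.35380116e+00, -2.06310991e-01]), 'dq': array([-0.00114165, -0.00266401, -0.00189808,  0.00174124, -0.00211425,
       -0.00062717]), 'joint_efforts': array([ 7.01394970e-05, -4.45875514e+01, -3.52239490e+01, -1.63958593e-04,
        4.10686320e-03, -1.75042487e-05]), 'eef_pos': array([ 0.24472738, -0.51978236,  0.23049102]), 'eef_rot': array([-7.76257454e-04,  9.75918394e-01,  2.18134558e-01,  1.19891411e-05]), 'wrist_force': array([-0.10498541,  0.26076587,  0.14298546]), 'torque': array([ 0.00492882,  0.00097339, -0.0206775 ]), 'grasp_force': 0.0, 'opening': 1.0017210563286583}
```

View pics/top.png

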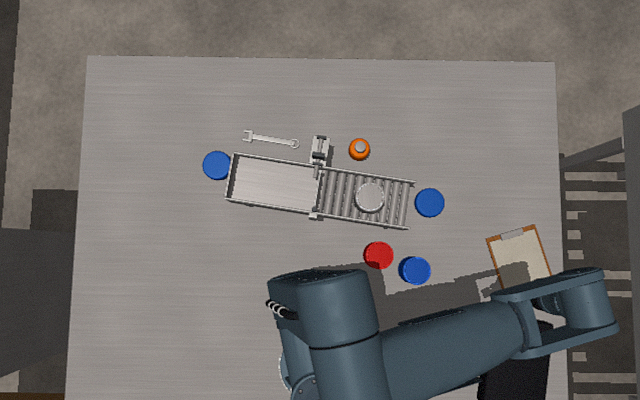

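View pics/scene.png

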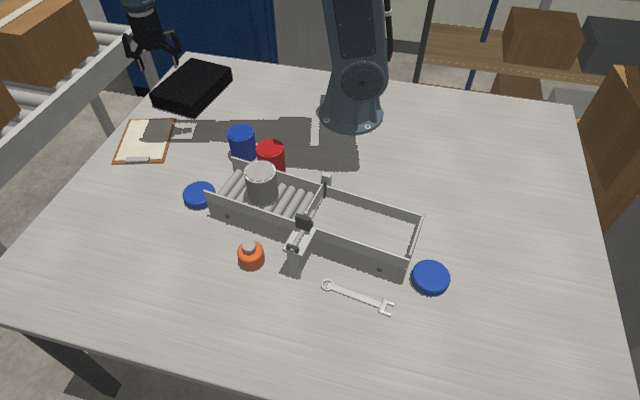

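Top view: the conveyor runs from the right (upstream) to the left, with the gate near (318,188), the bolt and bracket at (320,150), the grey canister at (370,197) and the hinge post at (315,216). The scene view agrees: dark tab at (304,222), canister at (262,183). Next I'll fit the conveyor frame.

```bash
cat > fit.py <<'E'
from h import *
P=np.load('top.npy'); S=np.load('scene.npy')
v,u=np.mgrid[:400,:640]
m=(u>205)&(u<425)&(v>130)&(v<240)
q=P[m]; 
# deck/rail footprint points
r=q[(q[:,2]>.060)&(q[:,2]<.125)]
f=cv2.minAreaRect((r[:,:2]*1000).astype(np.float32))
rail=q[(q[:,2]>.1)&(q[:,2]<.113)]
print('rails',len(rail))
can=q[(q[:,2]>.150)&(q[:,2]<.170)]; can=can[(can[:,1]<-.05)]
print('can',cv2.minEnclosingCircle((can[:,:2]*1000).astype(np.float32)),np.median(can,0),len(can))
# rail fit: distances
from scipy.optimize import least_squares
fl=q[(q[:,2]>.064)&(q[:,2]<.076)]
def loc(p,X): 
    d=X[:,:2]-p[:2]; c,s=np.cos(p[2]),np.sin(p[2]); return np.c_[d@[c,s],d@[-s,c]]
p0=np.array([.4,.03,np.deg2rad(82+0)])
def res(p):
    l=loc(p,rail); return np.clip(np.abs(np.abs(l[:,1])-.068),0,.03)
best=min((least_squares(res,[x,.0,a],loss='soft_l1',f_scale=.003) for x in np.arange(.35,.56,.02) for a in np.deg2rad([80,85,95,100])),key=lambda s:s.cost)
p=best.x; print(p,best.cost,np.rad2deg(p[2]))
for z0,z1 in((.1,.113),(.114,.124),(.127,.133),(.134,.142),(.155,.170)):
    k=q[(q[:,2]>z0)&(q[:,2]<z1)]; l=loc(p,k); print(z0,len(k),np.percentile(l,[1,10,50,90,99],axis=0).round(3).tolist())
l=loc(p,rail);l=l[abs(abs(l[:,1])-.068)<.008]; print('rail x',l[:,0].min(),l[:,0].max())
w=q[(q[:,2]>.114)&(q[:,2]<.124)];lw=loc(p,w);print('end wall',lw[lw[:,0]>lw[:,0].max()-.012].mean(0), lw[:,0].max())
E
python3 fit.py
```

```text
rails 1011
can ((490.6109619140625, -139.9971466064453), 40.32632827758789) [ 0.49059481 -0.14004152  0.1613139 ] 655
[0.73359556 1.46792935 1.42272766] 0.017037581199277778 81.51629059335963
0.1 1011 [[-1.751, -0.149], [-1.693, -0.112], [-1.477, -0.065], [-1.263, 0.07], [-1.223, 0.071]]
0.114 302 [[-1.677, -0.153], [-1.487, -0.14], [-1.46, -0.057], [-1.22, 0.047], [-1.218, 0.071]]
0.127 115 [[-1.622, -0.153], [-1.48, -0.149], [-1.475, -0.046], [-1.457, 0.057], [-1.452, 0.084]]
0.134 64 [[-1.636, -0.111], [-1.607, -0.085], [-1.479, 0.072], [-1.466, 0.082], [-1.45, 0.084]]
0.155 698 [[-1.664, -0.095], [-1.653, -0.033], [-1.623, 0.001], [-1.59, 0.03], [-1.452, 0.041]]
rail x -1.7570083400557228 -1.2176699311941697
end wall [-1.2214572   0.00135938] -1.2173171601416588
```

```bash
cat >> fit.py <<'E'
a=p[2]; x0=(l[:,0].min()+l[:,0].max())/2+.010
O=p[:2]+x0*np.array([np.cos(a),np.sin(a)])
k=q[(q[:,2]>.160)&(q[:,2]<.172)]; lk=loc([*O,a],k); lk=lk[lk[:,0]>-.05]; print('tab',lk.mean(0),lk.min(0),lk.max(0))
print('O',O,a,'can local',loc([*O,a],np.array([[.4906,-.140]])))
np.save('conv.npy',[*O,a])
E
cat >> h.py <<'E'
try:
    cv=np.load('conv.npy'); C=np.eye(4); C[:3,:3]=R.from_euler('z',cv[2]).as_matrix(); C[:2,3]=cv[:2]
except Exception: pass
def go(x,y,z):
    "shift in tool axes (cm) to conveyor point (mm), and turn deg to align tool x with conveyor x"
    T=tool(); t=C[:3,:3]@[x/1e3,y/1e3,z/1e3]+C[:3,3]
    D=C[:3,:3]@np.diag([1,-1,-1.])
    print('tcp conv mm',((np.linalg.inv(C)@T[:,3])[:3]*1e3).round(1),'shift cm',(T[:3,:3].T@(t-T[:3,3])*100).round(2),'turn',R.from_matrix(T[:3,:3].T@D).as_rotvec(degrees=True).round(2))
E
python3 fit.py|tail -2; python3 -c "
from h import *
go(12,-62,210)"
```

```text
tab [ 0.01127565 -0.09015612] [-0.00491586 -0.09655709] [ 0.02931151 -0.08433868]
O [0.51564637 0.00675549] 1.4227276648666076 can local [[-0.14884471  0.00312173]]
tcp conv mm [-560.7  190.3  230.5] shift cm [ 52.76 -33.67   2.12] turn [ -0.07  -0.06 -56.32]
```

The tab measures (11, -90), against a nominal (12, -90), so the frame is good. I'll move above the inner side of the tab and shut the fingers.

```bash
python3 -m handwheel '[[[-1,5.3,-3.4,0,0,0,-6],[-1,10.6,-6.7,0,0,0,-12],[-1,15.8,-10.1,0,0,0,-18],[-1,21.1,-13.5,0,0,0,-24],[-1,26.4,-16.8,0,0,0,-30],[-1,31.6,-20.2,0,0,0,-36],[-1,37,-23.6,0,0,0,-42],[-1,42.2,-27,0,0,0,-48],[-1,47.5,-30.3,0.5,0,0,-54],[-1,52.7,-33.7,1,0,0,-56.3]]]'
python3 -c "
from h import *
go(12,-62,210)
c=grab('wrist');cv2.imwrite('pics/w1.png',c['frame'])"
```

```text
time_s: 1.35
eef_pos: [0.5784, 0.0101, 0.221]
eef_rot: [0.0, 0.757, 0.654, -0.0]
wrist_force: [0.6, 0.3, 0.4]
opening: 0.002
grasp_force: 0.0
tcp conv mm [ 12.6 -61.6 221. ] shift cm [-0.06  0.04  1.1 ] turn [-0.    0.01  0.1 ]
```

View pics/w1.png

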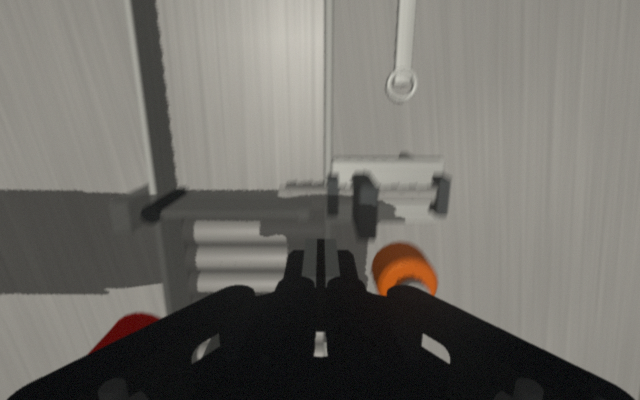

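The wrist view shows the tips at (320,245), just inside the tab at (365,205), with clear space to go down. Next: descend, then push the bolt out.

```bash
python3 -m handwheel '[[[-1,0,-0.3,3,0,0,0],[-1,0,-0.3,6,0,0,0],[-1,0,-0.3,8,0,0,0],[-1,0,-0.3,8,0,0,0],[-1,0,0.5,8,0,0,0],[-1,0,1.2,8,0,0,0],[-1,0,1.8,8,0,0,0],[-1,0,2.4,8,0,0,0],[-1,0,3,8,0,0,0],[-1,0,3,8,0,0,0]]]'
python3 -c "
from h import *
go(12,-110,141)
c=grab('wrist');P=cloud(c);i=np.linalg.inv(C);L=(P@i[:3,:3].T+i[:3,3])[c['depth']>0]
k=L[(L[:,2]>.16)&(L[:,2]<.172)&(L[:,1]<-.07)&(abs(L[:,0]-.012)<.03)];print(len(k),k.min(0),k.max(0))"
```

```text
time_s: 2.65
eef_pos: [0.608, 0.0036, 0.1413]
eef_rot: [0.0, 0.758, 0.653, 0.0]
wrist_force: [0.5, 0.1, -0.5]
opening: -0.001
grasp_force: 0.0
tcp conv mm [ 10.5 -91.8 141.3] shift cm [0.15 1.82 0.03] turn [ 0.04 -0.   -0.02]
2837 [ 0.00679465 -0.11718571  0.16001296] [ 0.03201098 -0.07723484  0.17195967]
```

```bash
python3 -m handwheel '[[[-1,0,0.6,0,0,0,0],[-1,0,1.2,0,0,0,0],[-1,0,1.7,0,0,0,0],[-1,0,2,0,0,0,0],[-1,0,2.2,0,0,0,0]]]'
python3 -c "
from h import *
go(12,-112,141)"
```

```text
time_s: 3.32
eef_pos: [0.6253, 0.0012, 0.141]
eef_rot: [-0.004, 0.757, 0.653, -0.003]
wrist_force: [-23.8, 2.5, 15.9]
opening: -0.0
grasp_force: 12.2
tcp conv mm [  10.7 -109.3  141. ] shift cm [0.13 0.27 0.  ] turn [-0.58  0.02  0.02]
```

```bash
python3 -m handwheel '[[[-1,0,-1.2,0,0,0,0],[-1,0,-1.2,-4,0,0,0],[-1,0,-1.2,-8,0,0,0],[0,-5,-3.5,-9,0,0,0],[0,-10,-6,-9,0,0,0],[0,-15,-8.5,-9,0,0,0],[0,-20,-11.2,-9,0,0,0],[0,-22.6,-11.2,-9,0,0,0],[0,-22.6,-11.2,-9,0,0,0]]]'
python3 - <<'E'
from h import *
go(-215,3,100)
c=grab('wrist');cv2.imwrite('pics/w2.png',c['frame'])
c=grab('top');P=cloud(c);i=np.linalg.inv(C);L=(P@i[:3,:3].T+i[:3,3])[c['depth']>0]
k=L[(L[:,2]>.16)&(L[:,2]<.172)&(L[:,1]<-.07)&(abs(L[:,0]-.012)<.03)];print(len(k),k.min(0),k.max(0))
k=L[(L[:,2]>.157)&(L[:,2]<.165)&(abs(L[:,1])<.07)&(abs(L[:,0]+.15)<.05)];print(len(k),k.min(0),k.max(0))
E
```

```text
time_s: 4.45
eef_pos: [0.4848, -0.2085, 0.2318]
eef_rot: [0.001, 0.759, 0.651, 0.0]
wrist_force: [-0.0, -0.2, -0.0]
opening: 0.501
grasp_force: 0.0
tcp conv mm [-217.5   -1.3  231.8] shift cm [ 0.26 -0.46 13.18] turn [ 0.11  0.06 -0.21]
54 [-0.00598784 -0.13599299  0.16083223] [ 0.02826041 -0.12301867  0.17105304]
356 [-0.17325588 -0.03663698  0.15700054] [-0.10933258  0.04152677  0.16499013]
```

View pics/w2.png

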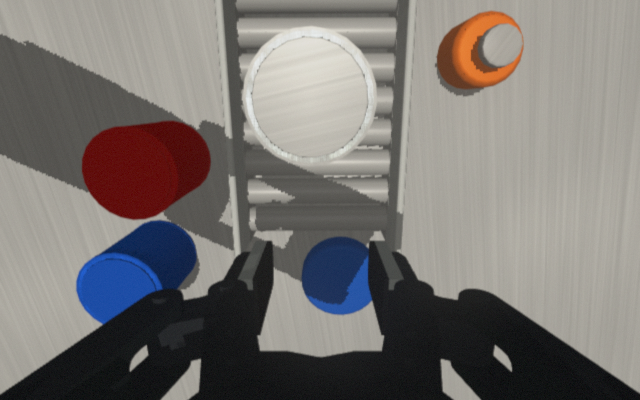

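The bolt is fully drawn, with the tab centred at about -130. The wrist view shows the canister at (310,95), and the half-open fingers (tips at 260 and 380) sit behind it, inside the rails. Next: descend and start pushing.

```bash
python3 -m handwheel '[[[0,-0.3,-0.4,4,0,0,-0.2],[0,-0.3,-0.4,8,0,0,-0.2],[0,-0.3,-0.4,11,0,0,-0.2],[0,-0.3,-0.4,13,0,0,-0.2],[0,-0.3,-0.4,13,0,0,-0.2],[0,0.7,-0.4,13,0,0,-0.2],[0,1.5,-0.4,13,0,0,-0.2],[0,2.2,-0.4,13,0,0,-0.2],[0,2.9,-0.4,13,0,0,-0.2],[0,3.6,-0.4,13,0,0,-0.2]]]'
cat > chk.py <<'E'
from h import *
go(130,0,102)
c=grab('top');P=cloud(c);i=np.linalg.inv(C);L=(P@i[:3,:3].T+i[:3,3])[c['depth']>0]
k=L[(L[:,2]>.157)&(L[:,2]<.164)&(abs(L[:,1])<.07)&(L[:,0]<.26)&(L[:,0]>-.25)]*1e3;print(len(k),k.min(0),k.max(0))
o=status.get_obs();print(o['wrist_force'].round(1))
c=grab('scene');cv2.imwrite('pics/s.png',c['frame'][120:300,170:450].repeat(2,0).repeat(2,1))
E
python3 chk.py
```

```text
time_s: 5.8
eef_pos: [0.4869, -0.1707, 0.1021]
eef_rot: [0.001, 0.757, 0.654, -0.0]
wrist_force: [-1.9, -5.2, 2.1]
opening: 0.499
grasp_force: 0.5
tcp conv mm [-179.7    2.3  102.1] shift cm [30.97  0.32 -0.04] turn [0.09 0.08 0.17]
205 [-191.68108822  -36.64239473  157.12125222] [-94.73791168  50.27386149 163.97165456]
[ 0.2 -3.   2.2]
```

View pics/s.png

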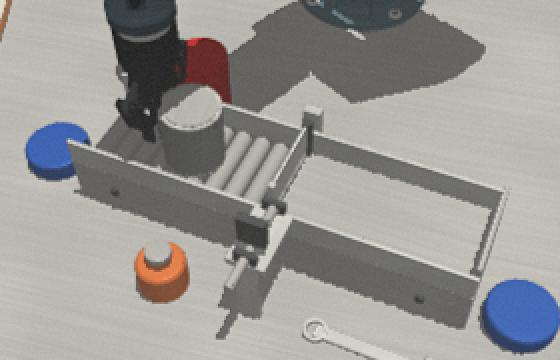

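The canister (190,130 in the crop) is upright and seated against the fingers, with its centre 45 mm ahead of the TCP, as predicted. I'll push it in three strokes.

```bash
python3 -m handwheel '[[[0,1,0,0,0,0,0],[0,2.1,0.1,0,0,0,0],[0,3.2,0.1,0,0,0,0],[0,4.3,0.2,0,0,0,0],[0,5.4,0.2,0,0,0,0],[0,6.5,0.2,0,0,0,0],[0,7.6,0.3,0,0,0,0],[0,8.7,0.3,0,0,0,0],[0,9.8,0.3,0,0,0,0],[0,10.5,0.3,0,0,0,0]]]'
python3 chk.py
```

```text
time_s: 7.15
eef_pos: [0.5044, -0.0665, 0.1015]
eef_rot: [0.0, 0.756, 0.654, -0.0]
wrist_force: [-0.9, -8.1, 4.1]
opening: 0.509
grasp_force: 1.0
tcp conv mm [-74.1   0.3 101.5] shift cm [20.41  0.11 -0.07] turn [-0.    0.05  0.22]
136 [-70.56732622 -38.6300379  157.24890243] [ 10.14916937  44.91024227 163.9753389 ]
[-0.5 -3.5  3.4]
```

```bash
python3 -m handwheel '[[[0,1,0,0,0,0,0],[0,2,0,0,0,0,0],[0,3,0,0,0,0,0],[0,4,0,0,0,0,0],[0,5,0,0,0,0,0],[0,6,0,0,0,0,0],[0,7,0,0,0,0,0],[0,8,0,0,0,0,0],[0,9,0,0,0,0,0],[0,10,0,0,0,0,0]]]'
python3 chk.py
```

```text
time_s: 8.5
eef_pos: [0.5192, 0.032, 0.1014]
eef_rot: [0.0, 0.757, 0.654, -0.0]
wrist_force: [0.7, -6.6, 2.8]
opening: 0.497
grasp_force: 1.5
tcp conv mm [ 25.5   0.2 101.4] shift cm [10.45  0.05 -0.06] turn [0.04 0.04 0.17]
87 [ 12.55934154   9.39739241 157.16969125] [ 84.84085548  41.22368645 163.83596336]
[ 1.8 -3.3  1.3]
```

View pics/s.png

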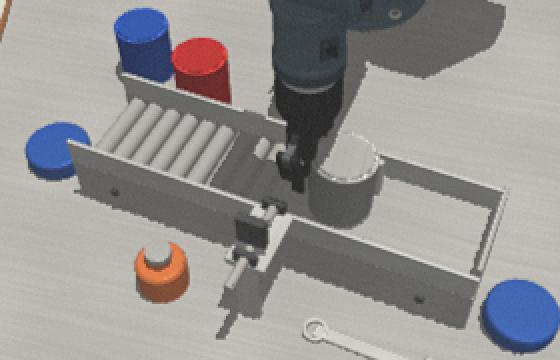

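The canister (345,175 in the crop) is upright and through the gate, nested against the fingers. I'll finish the push, ending with the canister at x of about 175.

```bash
python3 -m handwheel '[[[0,1.1,0,0,0,0,0],[0,2.2,0,0,0,0,0],[0,3.3,0,0,0,0,0],[0,4.4,0,0,0,0,0],[0,5.5,0,0,0,0,0],[0,6.6,0,0,0,0,0],[0,7.7,0,0,0,0,0],[0,8.8,0,0,0,0,0],[0,9.8,0,0,0,0,0],[0,10.4,0,0,0,0,0]]]'
python3 chk.py
```

```text
time_s: 9.85
eef_pos: [0.5333, 0.1353, 0.1011]
eef_rot: [-0.0, 0.756, 0.654, -0.001]
wrist_force: [0.1, -5.5, 3.7]
opening: 0.503
grasp_force: 0.6
tcp conv mm [129.8   1.5 101.1] shift cm [ 0.02  0.15 -0.09] turn [-0.08  0.02  0.2 ]
85 [116.38141948  15.42209453 157.06464998] [197.66253643  51.5341938  163.96257044]
[-0.9 -3.1  2.1]
```

View pics/s.png

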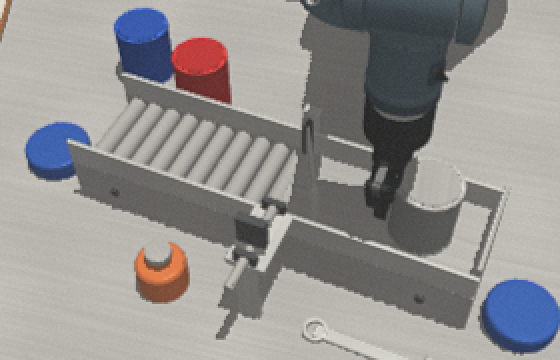

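The canister stands in the pocket (425,205 in the crop), and the gate, seen edge-on at (310,160), is swinging back. I'll back off, rise, shut the fingers and go to the tab's outer side, staying above it.

```bash
python3 -m handwheel '[[[0,-0.6,0,0,0,0,0],[0,-0.6,0,-3,0,0,0],[0,-0.6,0,-7,0,0,0],[0,-0.6,0,-12,0,0,0],[-1,-3,4,-13,0,0,0],[-1,-6,8,-13,0,0,0],[-1,-9,12,-13,0,0,0],[-1,-11.8,16.5,-13,0,0,0],[-1,-11.8,16.5,-13,0,0,0],[-1,-11.8,16.5,-13,0,0,0]]]'
python3 - <<'E'
from h import *
go(12,-163,141)
c=grab('wrist');cv2.imwrite('pics/w3.png',c['frame'])
c=grab('top');P=cloud(c);i=np.linalg.inv(C);L=(P@i[:3,:3].T+i[:3,3])*1e3
m=(c['depth']>0)
def sh(s,lo,hi):
    k=L[m&(L[...,2]>lo[2])&(L[...,2]<hi[2])&(L[...,0]>lo[0])&(L[...,0]<hi[0])&(L[...,1]>lo[1])&(L[...,1]<hi[1])]
    print(s,len(k),*( (k.min(0).round(),k.max(0).round()) if len(k) else ()))
sh('can',(80,-64,155),(250,64,166)); sh('gate',(-20,-60,118),(120,62,134))
E
```

```text
time_s: 11.2
eef_pos: [0.6794, -0.0054, 0.2304]
eef_rot: [-0.001, 0.757, 0.654, -0.0]
wrist_force: [0.5, -0.6, -0.3]
opening: 0.002
grasp_force: 0.0
tcp conv mm [  12.1 -163.8  230.4] shift cm [-0.02 -0.06  8.94] turn [-0.12 -0.05  0.15]
can 573 [133. -40. 155.] [213.  40. 166.]
gate 0
```

View pics/w3.png

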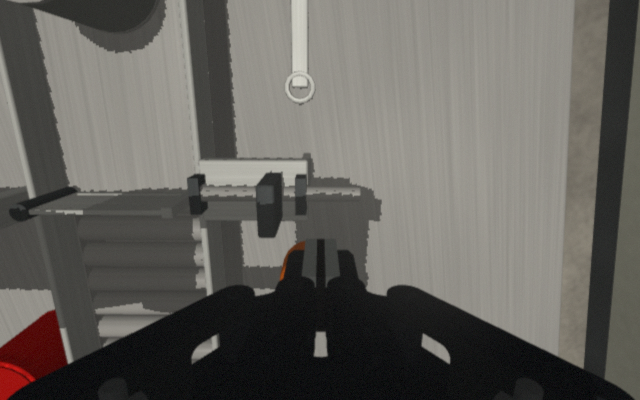

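The gate (line from (20,210) to (190,210)) looks shut, the tab is at (270,205), and the fingers are beyond it. I'll check the gate line by depth, then descend.

```bash
cat > gate.py <<'E'
from h import *
c=grab('wrist');P=cloud(c);i=np.linalg.inv(C);L=(P@i[:3,:3].T+i[:3,3])*1e3
k=L[(c['depth']>0)&(L[...,2]>122)&(L[...,2]<136)&(abs(L[...,1])<56)&(L[...,0]>-30)&(L[...,0]<120)]
for y in range(-54,56,18):
    b=k[abs(k[:,1]-y)<9]
    if len(b): print(y,len(b),np.percentile(b[:,0],[5,50,95]).round(1))
E
python3 gate.py
python3 -m handwheel '[[[-1,0,0,3,0,0,0],[-1,0,0,6,0,0,0],[-1,0,0,8,0,0,0],[-1,0,0,8.9,0,0,0],[-1,0,0,8.9,0,0,0]]]'; python3 gate.py; python3 -c "
from h import *
go(12,-110,141)"
```

```text
-54 162 [-1.7  2.5  5.7]
-36 186 [0.4 3.  4.1]
-18 192 [0.4 3.2 3.9]
0 191 [0.4 3.  3.9]
18 189 [0.3 3.1 4. ]
36 192 [0.2 3.1 4. ]
54 139 [-0.   3.3  5. ]
time_s: 11.98
eef_pos: [0.68, -0.0053, 0.1424]
eef_rot: [-0.0, 0.756, 0.654, -0.0]
wrist_force: [-0.4, 0.5, 0.8]
opening: 0.001
grasp_force: 0.0
-54 446 [-2.1  2.6  5.7]
-36 475 [0.2 3.2 4.5]
-18 483 [0.4 3.2 3.9]
0 202 [0.4 3.3 3.9]
tcp conv mm [  12.2 -164.9  143.2] shift cm [-0.01 -5.49  0.22] turn [0.07 0.   0.19]
```

The gate is shut and square. Now I'll push the bolt home.

```bash
python3 -m handwheel '[[[-1,0,-0.8,0,0,0,0],[-1,0,-1.6,0,0,0,0],[-1,0,-2.3,0,0,0,0],[-1,0,-3,0,0,0,0],[-1,0,-3.7,0,0,0,0],[-1,0,-4.4,0,0,0,0],[-1,0,-5,0,0,0,0],[-1,0,-5.4,0,0,0,0],[-1,0,-5.6,0,0,0,0],[-1,0,-5.8,0,0,0,0]]]'; python3 -c "
from h import *
go(12,-110,141)"
```

```text
time_s: 13.28
eef_pos: [0.6241, 0.0026, 0.1425]
eef_rot: [0.001, 0.757, 0.654, 0.001]
wrist_force: [11.4, -1.5, -3.7]
opening: 0.001
grasp_force: 5.7
tcp conv mm [  11.9 -107.9  142.5] shift cm [0.01 0.21 0.15] turn [ 0.21 -0.01  0.17]
```

```bash
python3 -m handwheel '[[[-1,0,-0.1,0,0,0,0],[-1,0,-0.2,0,0,0,0],[-1,0,-0.2,0,0,0,0]]]'; python3 -c "
from h import *
go(12,-110,141)"
```

```text
time_s: 13.65
eef_pos: [0.6241, 0.0026, 0.1426]
eef_rot: [0.003, 0.757, 0.654, 0.003]
wrist_force: [15.3, -1.6, -7.1]
opening: -0.0
grasp_force: 7.6
tcp conv mm [  11.9 -107.8  142.6] shift cm [0.01 0.21 0.16] turn [ 0.45 -0.03  0.15]
```

The force rises without any travel, so the bolt is on its home stop. I'll retreat and check.

```bash
python3 -m handwheel '[[[-1,0,1.5,0,0,0,0],[-1,0,1.5,0,0,0,0],[-1,0,1.5,-4,0,0,0],[-1,0,1.5,-9,0,0,0],[-1,-6,1.5,-12,0,0,0],[-1,-12,1.5,-12,0,0,0],[-1,-18,1.5,-12,0,0,0],[-1,-22,1.5,-12,0,0,0],[-1,-22,1.5,-12,0,0,0]]]'
python3 - <<'E'
from h import *
i=np.linalg.inv(C)
def pts(n):
    c=grab(n); L=(cloud(c)@i[:3,:3].T+i[:3,3])*1e3; return c,L[c['depth']>0]
def sh(s,L,lo,hi):
    k=L[((L>lo)&(L<hi)).all(1)]; print(s,len(k),*((k.min(0).round(),k.max(0).round()) if len(k) else ()))
c,L=pts('top'); cv2.imwrite('pics/t2.png',cv2.resize(c['frame'][110:260,190:450],None,fx=2.5,fy=2.5))
sh('can',L,(80,-64,155),(250,64,166)); sh('gate',L,(-20,-53,122),(120,62,134)); sh('tab',L,(-20,-150,160),(40,-70,172))
c,L=pts('wrist'); sh('tab w',L,(-20,-150,161),(40,-70,172)); sh('gate w',L,(-20,-53,122),(120,55,134))
print(status.get_obs()['wrist_force'])
E
```

```text
time_s: 14.78
eef_pos: [0.6021, -0.2194, 0.2615]
eef_rot: [-0.001, 0.758, 0.652, -0.001]
wrist_force: [0.5, 0.4, -0.4]
opening: -0.002
grasp_force: 0.0
can 593 [133. -40. 155.] [213.  40. 166.]
gate 90 [ -6. -52. 122.] [ 17.  62. 134.]
tab 50 [ -5. -96. 160.] [ 29. -83. 170.]
tab w 0
gate w 0
[-0.01932423  0.74098454  0.29300549]
```

View pics/t2.png

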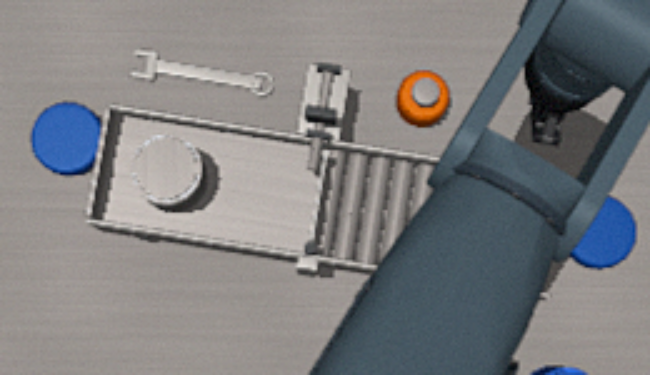

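The canister stands in the pocket (168,172 in the crop), the gate is shut, and the bolt is home with its tab at -96 to -83 (nominal centre -90). The other pieces haven't moved and the robot is clear.

```bash
python3 -c "
from bench import ctrl
print(ctrl.hand_in())"
```

```text
the job is handed in; nothing more can be done
None
```

The job is handed in: the canister is upright in the pocket about 173 mm past the gate, the gate is shut, the bolt is fully home, and the pucks, weight and spanner were left untouched.

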